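# Press a housing into its foam nest at the blister sealer

## Robot

A 6-joint arm with a two-finger parallel gripper is mounted at the origin on the work surface. World frame = base frame: x ahead of the robot, y to its left, z up, the work surface at z = 0. Lengths are in m, angles in degrees, forces in N, time in s.
With the tool pointing down it reaches from about 0.4 to 0.825 m from the base axis. Payload 7 kg.
Tool frame: the origin (TCP) lies midway between the tips of the shut fingers; the grasp point (between the pads) lies 19 mm behind it; z points along the fingers, y is the line along which they close (so a half turn about z gives the same grasp; the last joint's range is limited). The gripper opens to 88 mm and grips with 3 to 60 N. Pads are 19 mm wide; open, the fingers measure 130 mm over their backs; the gripper's body (78 mm by 193 mm) begins 47 mm behind the grasp point.
Start: joints at [-50.988, 20.546, 0.682, 0, -70.136, -16.507], TCP at [0.258, -0.624, 0.227] pointing down, gripper open.
Joint ranges: [-176.03, 176.03], [-82.01, 121.73], [-58.28, 71.71], [-173.87, 95.51], [-174.79, -0.11], [-173.66, 173.66]. Speed limits (degrees/s): [136.94, 136.94, 172.46, 180, 180, 180].

## Interface

Orientations are given as [roll, pitch, yaw] about the fixed x, y, z axes, in that order (R = Rz(yaw) Ry(pitch) Rx(roll)).
In Python, from plant import r, eyes, workorder gives the robot as it stands.
- The arm moves only by the tool step_arm, never from a script. Its argument "plan" is a list of rows, each a list of 5 numbers: the shift along the tool's x, y, z each as a share of 25 cm, from -1 to 1, then the turn about the tool's z as a share of 60 degrees, from -1 to 1, then the finger opening in mm, from 0 to 87.6. In form: [[x, y, z, turn, jaw], ...]. A call has 1 to 12 rows; each row is the pose to reach, as a shift and turn from the pose commanded when the call began, along the tool's axes at that moment; what a row does not reach only later rows make up. A row lasts 1/12 s, in which the tool goes at most 41.7 mm and 7.16 degrees, less where a joint would pass 70% of its speed; a pose out of reach is approached as far as the arm can. A call with a number of a shift or a turn outside -1 to 1 is refused whole. A call with a gripper value outside its range is refused whole. The fingers move at their own pace and stop on an object; "newtons" is the grip in N (left out, the last holds). Time passes only in rows, so rows that repeat a pose let the fingers close. It gives the time, the measured TCP pose, the force, the opening and the grip force at its end, in the units of the state.
- r.get_state(): the state, without advancing time (a new reading comes with each control period).
- eyes.capture(name): name is "scene" or "top" or "wrist"; returns the picture (480x640x3 uint8, red, green, blue); there is no depth.
- eyes.camera_model(name): a dict with "fov_y" (degrees; the focal length in pixels is half the picture's height over the tangent of half this angle, whatever the lens; pixels are square), "cx", "cy" (the principal point, pixels), "k1" (the pictures are not rectified: a ray, as slopes to the right and down, at radius r is drawn at 1 + k1 r^2 times it, then the intrinsics apply), "world_to_cam" (4x4, takes a point from world to camera coordinates); the wrist camera has in their place "hand_eye" (4x4, takes a point from camera to tool coordinates, whose origin is the TCP and whose axes are the flange's). Camera axes: x right, y up, looking along -z (the intrinsics and any distortion apply to the point x, -y, -z); pixel columns grow to the right and rows downward; lengths in m; the calibration is good to about 2 mm. A picture is of the moment at which its call begins: read the wrist's pose just before it. camera_model takes no time and is no camera call.
- workorder.close_job(): hands the job in; it is judged then, once.
The state is a dict: "time_s": time; "joints": joint angles; "qd": joint speeds; "joint_torque": joint torques, N m; "tcp_pos": TCP position; "eef_rot": TCP orientation; "contact_force": force on the tool from outside, world axes, zero at the start; "moment": the same for the moment, N m; "gripper_width": finger opening in m; "gripper_force": force on a finger pad.
Only numpy, scipy, OpenCV 4.12 (cv2) and the standard library are available. Lean on these libraries where they do the work, as an engineer would, in place of code of your own. Each camera call takes 0.05 s, during which the arm holds its last target. There are 200 camera calls.

## Task

One foam nest on the sealing table still has an empty oblong cutout. Pick up the black housing that matches it (the oblong one of middle length, not the long one), set it upright and lengthwise into the cutout, press it down into the foam until it is fully home and the foam gives no more, and let go of it.

Things in the scene. Friction and masses are not known exactly. Their poses are not given: they have to be found in the camera images.
- housing: The housing to load: black plastic box, ribs and a small window on top, 92 mm long (x) by 40 wide (y) by 40 high (z), about 160 g, loose on the table, upright. Origin: centre of its underside. Either end may point either way in the cutout. Three other loose black housings, 40 mm high, do not belong: 122 x 40 mm, 62 x 62 mm, round 60 mm. At least 40 mm is clear beside its long sides.
- nest: The fixed nest to load: grey foam block in an aluminium frame, 165 mm (x) by 120 mm (y), foam top 45 mm above the table, with the empty oblong cutout in its middle, long way along x. Origin: centre of its underside, on the table. A second nest of the same size, with a round housing already seated, is not to be loaded.
- cutout (a point): Where the centre of the housing's underside is when fully home: 20 mm below the nest's foam top; x along the cutout, z up. Cutout 102 x 50 mm, mouth bevelled to 114 x 62 mm over the top 12 mm. Its floor, a foam pad, starts 10 mm above this point, sinks to it at about 20 mm/s when pressed with 10 to 15 N, and stays down; weight or a drop will not sink it. Home, 20 mm of housing stand out.

How it is judged (in metres and radians):
At the end, for the whole second after the job is handed in: The 92 mm housing stands upright (within 8 degrees) in the oblong cutout, centred within 12 mm, lengthwise within 11 degrees either way round, pressed home with its underside less than 4 mm above the fully-home point, at rest and released (horizontal distance between housing and cutout below 0.012 m and z of housing in the frame of cutout below 0.004 m and angle between the x axis of housing and the x axis of cutout, either way round below 0.2 rad and angle between housing's own z axis and vertical below 0.15 rad and linear speed of housing below 0.02 m/s); the robot touches nothing.
It also fails if it takes over 35 s, if anything falls off the work surface, if the arm or the gripper's body presses on something with over 40 N, if the wrist force passes 120 N, or if a joint passes its speed limit or range.

## Working session

There is one attempt and no reset: what is moved stays moved. The work goes in short steps, Python scripts to look and compute and a tool call to move; the robot and the scene stay as the last step left them, time stands still between calls to the robot, and variables do not carry over. Pictures are saved under pics/ and viewed, at most 10 in all, crops included, and the job is handed in when it is done.

Besides the shell and the picture viewer there is one more tool, called after "Call:" as name(argument=value, ...) on one line, values as JSON. step_arm: Moves the arm, as the interface text tells. Its arguments: {"type":"object","properties":{"plan":{"type":"array"},"newtons":{"type":"number"}},"required":["plan"]}

```bash
mkdir -p pics; cat > h.py <<'E'
import numpy as np, cv2
from plant import r, eyes, workorder
from scipy.spatial.transform import Rotation as R
def pose():
    s=r.get_state(); T=np.eye(4); T[:3,:3]=R.from_euler('xyz',s['eef_rot'],degrees=True).as_matrix(); T[:3,3]=s['tcp_pos']; return T
def snap(n,f):
    T=pose(); im=eyes.capture(n); cv2.imwrite('pics/'+f,im[:,:,::-1]); return T,im
def ray2plane(n,uv,z,T=None):
    m=eyes.camera_model(n); f=240/np.tan(np.radians(m['fov_y'])/2)
    C=T@np.array(m['hand_eye']) if n=='wrist' else np.linalg.inv(np.array(m['world_to_cam']))
    K=np.array([[f,0,m['cx']],[0,f,m['cy']],[0,0,1.]])
    p=cv2.undistortPoints(np.array(uv,float).reshape(-1,1,2),K,np.array([m['k1'],0,0,0.])).reshape(-1,2)
    d=np.c_[p[:,0],-p[:,1],-np.ones(len(p))]@C[:3,:3].T; o=C[:3,3]
    return o+d*((z-o[2])/d[:,2])[:,None]
E
python3 - <<'E'
from h import *
print(r.get_state())
snap('top','top0.png'); snap('scene','scene0.png')
print(eyes.camera_model('top'))
E
```

```text
{'time_s': 0.0, 'joints': array([-5.09874637e+01,  2.05913610e+01,  6.32731208e-01, -2.00805432e-02,
       -7.01363975e+01, -1.65049476e+01]), 'qd': array([-0.05557389, -0.04647621,  0.04443523, -0.06375892,  0.06494471,
        0.09305126]), 'joint_torque': array([-5.29430527e-04, -5.82710767e+01,  2.93052489e+01,  6.99719936e+00,
        6.86201442e-03, -1.89696289e-04]), 'tcp_pos': array([ 0.25815116, -0.62314047,  0.22561574]), 'eef_rot': array([ 1.79903525e+02, -8.90060855e-03, -1.57499242e+02]), 'contact_force': array([ 0.41055788, -0.53918893, -0.11946346]), 'moment': array([0.02780145, 0.03152388, 0.03629018]), 'gripper_force': 0.0, 'gripper_width': 0.08709175615350173}
{'fov_y': 49.42403768136574, 'cx': 321.79157338962733, 'cy': 232.9195109752628, 'k1': -0.0839363592333313, 'world_to_cam': array([[-0.02878711, -0.99955638,  0.00763868,  0.01845068],
       [ 0.99868076, -0.02843514,  0.04275727, -0.55272581],
       [-0.04252109,  0.00885946,  0.99905629, -0.94492541],
       [ 0.        ,  0.        ,  0.        ,  1.        ]])}
```

View pics/top0.png

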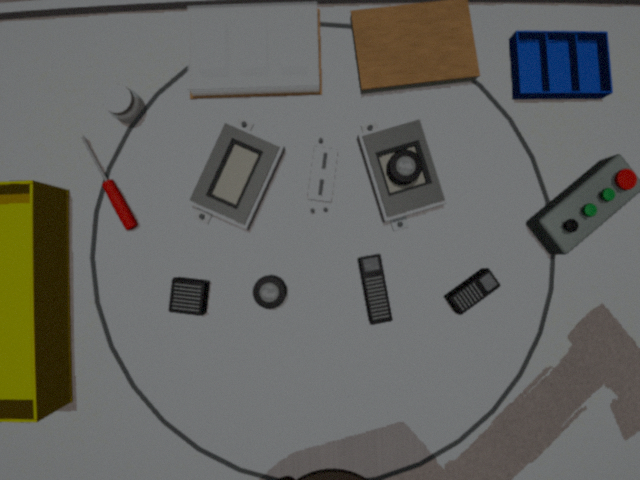

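The top view shows the target housing at about (472,290), with the 122 mm one at (375,288). The empty nest is at about (237,175).

```bash
python3 - <<'E'
from h import *
im=cv2.imread('pics/top0.png'); g=cv2.cvtColor(im,cv2.COLOR_BGR2GRAY)
def blob(x0,y0,x1,y1,th,z,name):
    m=(g[y0:y1,x0:x1]<th).astype(np.uint8)
    c=max(cv2.findContours(m,cv2.RETR_EXTERNAL,cv2.CHAIN_APPROX_NONE)[0],key=cv2.contourArea)
    q=c.reshape(-1,2)+[x0,y0]; w=ray2plane('top',q,z)
    rc=cv2.minAreaRect((w[:,:2]*1000).astype(np.float32)); b=cv2.boxPoints(rc)
    e=[b[1]-b[0],b[2]-b[1]]; e=max(e,key=np.linalg.norm)
    print(name,th,rc[0],rc[1],'long axis deg',np.degrees(np.arctan2(e[1],e[0]))%180, 'R',np.hypot(*rc[0]))
for th in(60,75,90):
    blob(435,255,510,325,th,.04,'housing'); blob(345,245,400,330,th,.04,'long')
    blob(207,132,268,215,th,.045,'cut')
b=cv2.resize(im[110:240,180:300],None,fx=4,fy=4,interpolation=cv2.INTER_CUBIC)
c=cv2.resize(im[250:330,430:520],None,fx=4,fy=4,interpolation=cv2.INTER_CUBIC)
o=np.zeros((520,800,3),np.uint8); o[:520,:480]=b; o[:320,480:800]=c[:,:320]; cv2.imwrite('pics/c.png',o)
E
```

```text
housing 60 (440.9017333984375, -262.3822021484375) (45.144657135009766, 95.50483703613281) long axis deg 123.96719 R 513.0679862532941
long 60 (449.7845764160156, -87.80823516845703) (120.09700012207031, 40.56925964355469) long axis deg 8.845915 R 458.2755190331834
cut 60 (663.186279296875, 156.28048706054688) (62.29603958129883, 114.46385955810547) long axis deg 154.50356 R 681.3513276449341
housing 75 (440.94488525390625, -262.5268859863281) (46.24528121948242, 97.14082336425781) long axis deg 123.07355 R 513.1790698160429
long 75 (449.56744384765625, -87.78890228271484) (121.66880798339844, 42.06493377685547) long axis deg 8.784647 R 458.05870577003515
cut 75 (669.1793823242188, 163.1533203125) (84.94676208496094, 126.919189453125) long axis deg 154.66432 R 688.7815703521808
housing 90 (440.9153747558594, -262.3543701171875) (47.54722595214844, 98.45426177978516) long axis deg 123.768326 R 513.0654765385078
long 90 (449.81170654296875, -87.68439483642578) (122.84380340576172, 43.35060119628906) long axis deg 8.770107 R 458.2784354962909
cut 90 (663.2971801757812, 151.2071990966797) (107.6760025024414, 147.5985107421875) long axis deg 178.32709 R 680.3137263702723
```

View pics/c.png

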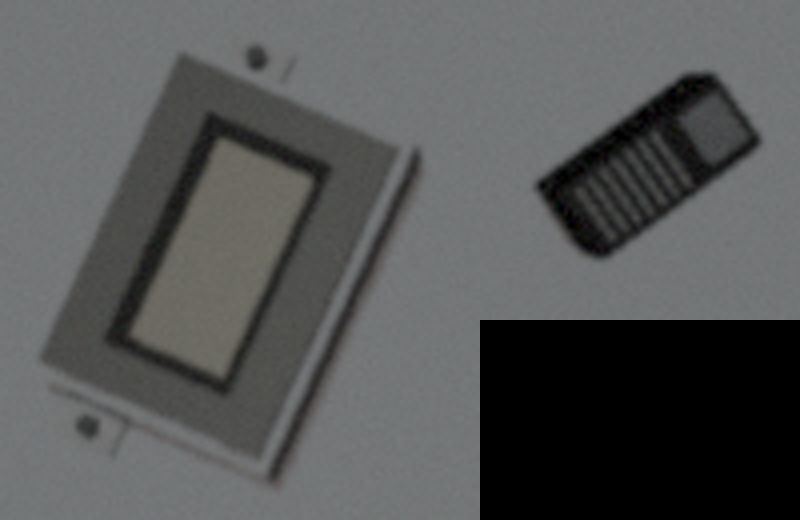

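Call:
step_arm(plan=[[-0.15,0.13,0,0.11,87],[-0.3,0.26,0,0.22,87],[-0.45,0.39,0,0.33,87],[-0.6,0.52,0,0.44,87],[-0.75,0.65,0,0.55,87],[-0.9,0.78,0,0.66,87],[-0.9,0.78,0,0.77,87],[-0.9,0.78,0,0.88,87],[-0.9,0.78,0,0.98,87],[-0.9,0.78,0,0.98,87]])

```text
time_s: 0.93
tcp_pos: [0.3921, -0.356, 0.2266]
eef_rot: [180.0, -0.0, 143.6]
contact_force: [-0.2, -0.7, -0.4]
gripper_width: 0.0867
gripper_force: 0.0
```

```bash
cat >> h.py <<'E'
def need(x,y,z,yaw):
    T=pose(); s=r.get_state()
    d=T[:3,:3].T@(np.array([x,y,z])-T[:3,3])
    w=(s['eef_rot'][2]-yaw+90)%180-90
    print('shares',d/.25,'turn share',w/60,'| t',s['time_s'],'tcp',T[:3,3],s['eef_rot'],'j',s['joints'].round(1),'w',s['gripper_width'],s['gripper_force'],s['contact_force'])
E
python3 -c "
from h import *
need(.439,-.2645,.226,123.5)"
```

```text
shares [0.06651165 0.405951   0.00253815] turn share 0.3343545464833999 | t 0.9333 tcp [ 0.39209701 -0.3560226   0.22661423] [ 1.79988612e+02 -4.81223470e-04  1.43561273e+02] j [ -21.     6.8  -17.6   -0.   -65.6 -105.4] w 0.08667036172955302 0.0 [-0.18322143 -0.67531814 -0.3631789 ]
```

Call:
step_arm(plan=[[0.03,0.15,0,0.11,87],[0.06,0.3,0.0,0.22,87],[0.07,0.406,0,0.334,87],[0.07,0.406,0,0.334,87],[0.07,0.406,0,0.334,87]])

```text
time_s: 1.35
tcp_pos: [0.4379, -0.2645, 0.2264]
eef_rot: [-180.0, -0.0, 124.0]
contact_force: [0.6, -0.6, -0.3]
gripper_width: 0.0872
gripper_force: 0.0
```

```bash
python3 - <<'E'
from h import *
need(.439,-.2645,.021,123.5)
T,im=snap('wrist','w1.png')
E
```

```text
shares [-0.00263402  0.00374682  0.82158715] turn share 0.0077777904921407055 | t 1.35 tcp [ 0.43792687 -0.26449223  0.22639718] [-1.79985766e+02 -1.46426200e-02  1.23966667e+02] j [  -9.1    5.1  -19.6   -0.   -65.3 -136.9] w 0.08720725315271056 0.0 [ 0.61123433 -0.59124208 -0.32740741]
```

View pics/w1.png

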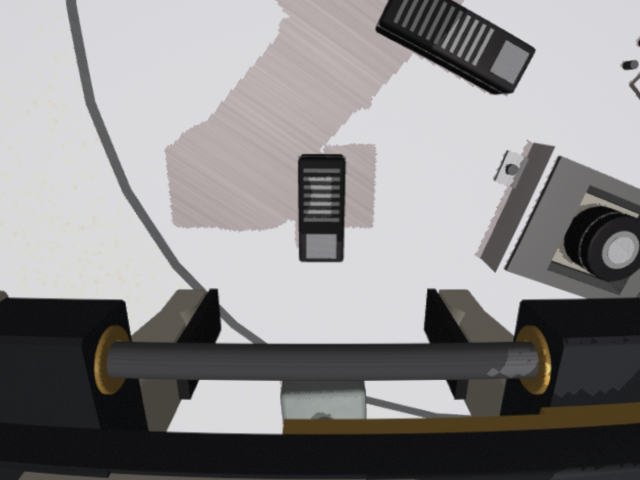

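The wrist view shows the housing upright at cols 299–345, rows 155–262, with its long side along the tool's x.

```bash
python3 - <<'E'
from h import *
T=pose(); g=cv2.cvtColor(cv2.imread('pics/w1.png'),cv2.COLOR_BGR2GRAY)
m=np.zeros_like(g); m[140:275,285:360]=(g[140:275,285:360]<110)
c=max(cv2.findContours(m,cv2.RETR_EXTERNAL,cv2.CHAIN_APPROX_NONE)[0],key=cv2.contourArea).reshape(-1,2)
w=ray2plane('wrist',c,.04,T)
rc=cv2.minAreaRect((w[:,:2]*1000).astype(np.float32)); b=cv2.boxPoints(rc)
e=max([b[1]-b[0],b[2]-b[1]],key=np.linalg.norm); print(rc,np.degrees(np.arctan2(e[1],e[0]))%180,(T@np.array(eyes.camera_model('wrist')['hand_eye']))[:3,3])
E
```

```text
((435.812255859375, -266.3919677734375), (39.45124053955078, 93.38700103759766), 33.623504638671875) 123.623505 [ 0.39120709 -0.19794287  0.38377102]
```

Call:
step_arm(plan=[[0,-0.008,0.16,0.006,87],[0,-0.008,0.32,0.006,87],[0,-0.008,0.48,0.006,87],[0,-0.008,0.62,0.006,87],[0,-0.008,0.72,0.006,87],[0,-0.008,0.79,0.006,87],[0,-0.008,0.83,0.006,87],[0,-0.008,0.85,0.006,87],[0,-0.008,0.85,0.006,87],[0,-0.008,0.85,0.006,87]])

```text
time_s: 2.23
tcp_pos: [0.4363, -0.2668, 0.0147]
eef_rot: [180.0, 0.0, 123.3]
contact_force: [0.4, -0.2, 0.4]
gripper_width: 0.0873
gripper_force: 0.0
```

Call:
step_arm(newtons=30, plan=[[0,0,0,0,20],[0,0,0,0,20],[0,0,0,0,20],[0,0,0,0,20],[0,0,0,0,20],[0,0,0,0,20],[0,0,0,0,20],[0,0,0,0,20],[0,0,0,0,20],[0,0,0,0,20]])

```text
time_s: 3.07
tcp_pos: [0.4361, -0.2662, 0.0141]
eef_rot: [180.0, 0.0, 123.3]
contact_force: [0.9, 1.0, 1.4]
gripper_width: 0.0397
gripper_force: 30.0
```

Call:
step_arm(plan=[[0,0,-0.12,0,20],[0,0,-0.26,0,20],[0,0,-0.4,0,20],[0.04,0.08,-0.52,0,20],[0.11,0.2,-0.56,-0.06,20],[0.18,0.33,-0.56,-0.12,20],[0.25,0.46,-0.56,-0.18,20],[0.32,0.59,-0.56,-0.24,20],[0.38,0.7,-0.56,-0.3,20],[0.42,0.78,-0.56,-0.36,20],[0.46,0.84,-0.56,-0.42,20],[0.46,0.84,-0.56,-0.48,20]])

```text
time_s: 4.07
tcp_pos: [0.5493, -0.0522, 0.1534]
eef_rot: [-180.0, -0.0, 152.4]
contact_force: [0.2, -0.8, -2.1]
gripper_width: 0.0401
gripper_force: 30.0
```

```bash
python3 -c "
from h import *
need(.663,.156,.14,154.5)"
```

```text
shares [-0.01761561  0.94858511  0.05358094] turn share -0.03474426531018556 | t 4.0667 tcp [ 0.54929071 -0.05215241  0.15341476] [-1.79995838e+02 -2.98752528e-02  1.52415344e+02] j [  14.9   12.5  -20.8   -0.   -56.7 -132.5] w 0.040084362663102044 29.999464452266693 [ 0.15358294 -0.80420235 -2.10361009]
```

Call:
step_arm(plan=[[0,0.14,0.01,-0.02,20],[0,0.29,0.03,-0.035,20],[-0.01,0.44,0.05,-0.035,20],[-0.01,0.59,0.05,-0.035,20],[-0.018,0.73,0.05,-0.035,20],[-0.018,0.84,0.05,-0.035,20],[-0.018,0.91,0.05,-0.035,20],[-0.018,0.945,0.05,-0.035,20],[-0.018,0.945,0.05,-0.035,20],[-0.018,0.945,0.05,-0.035,20]])

```text
time_s: 4.9
tcp_pos: [0.662, 0.1516, 0.1407]
eef_rot: [-179.9, -0.1, 154.2]
contact_force: [-0.1, 0.5, -2.7]
gripper_width: 0.04
gripper_force: 30.0
```

```bash
python3 - <<'E'
from h import *
need(.663,.156,.053,154.5)
T,im=snap('wrist','w2.png'); np.save('T2.npy',T)
E
```

```text
shares [0.00373368 0.01806    0.35066427] turn share -0.0046993865225654 | t 4.9 tcp [0.6620293  0.15158688 0.14067085] [-1.79922242e+02 -7.31805731e-02  1.54218037e+02] j [  29.3   24.4   -5.    -0.   -60.7 -145.1] w 0.03995665705678498 29.999557435512543 [-0.13386924  0.48778618 -2.73383402]
```

View pics/w2.png

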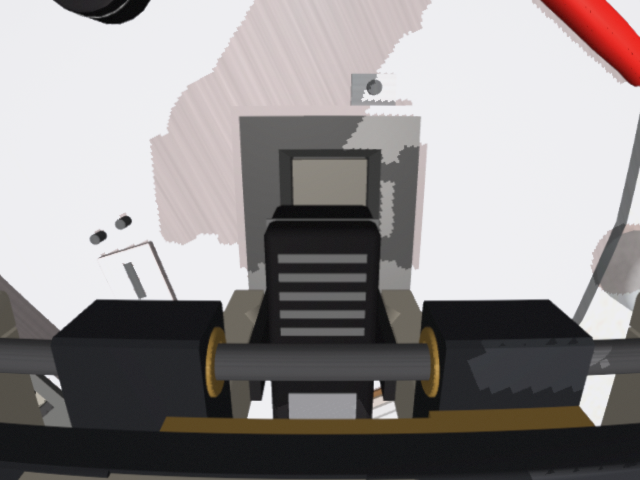

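The housing is held straight. The mouth's far corners are at about (279,150) and (381,150), and the foam's far corners at (240,117) and (420,116).

```bash
python3 - <<'E'
from h import *
T=np.load('T2.npy')
w=ray2plane('wrist',[[279,150],[381,150],[240,117],[420,116]],.045,T)
print(w)
for a,b,L in((w[0],w[1],.057),(w[2],w[3],.0825)):
    v=(b-a)[:2]; n=np.linalg.norm(v); ax=np.array([-v[1],v[0]])/n
    t=np.array([np.cos(np.radians(154.5)),np.sin(np.radians(154.5))]); ax*=np.sign(ax@t)
    print('width',n,'yaw',np.degrees(np.arctan2(ax[1],ax[0])),'centre',(a+b)[:2]/2-L*ax)
need(.663,.156,.053,154.5)
E
```

```text
[[0.59765534 0.15325528 0.045     ]
 [0.62432754 0.20849056 0.045     ]
 [0.57031026 0.14138788 0.045     ]
 [0.61602492 0.23742095 0.045     ]]
width 0.06133793925237202 yaw 154.22487274705455 centre [0.66232038 0.15608703]
width 0.1063587326819554 yaw 154.54413593866255 centre [0.66765821 0.15394462]
shares [0.00444266 0.01988376 0.35196875] turn share -0.00523078590823521 | t 4.95 tcp [0.66195789 0.15108703 0.14099628] [-1.79938514e+02 -5.89622158e-02  1.54186153e+02] j [  29.3   24.4   -5.1   -0.   -60.7 -145.1] w 0.039635433273445195 29.999603927135468 [-0.93782066 -0.77298713 -1.90885712]
```

Call:
step_arm(plan=[[0.004,0.02,0.05,-0.005,20],[0.004,0.02,0.1,-0.005,20],[0.004,0.02,0.15,-0.005,20],[0.004,0.02,0.2,-0.005,20],[0.004,0.02,0.25,-0.005,20],[0.004,0.02,0.29,-0.005,20],[0.004,0.02,0.32,-0.005,20],[0.004,0.02,0.34,-0.005,20],[0.004,0.02,0.355,-0.005,20],[0.004,0.02,0.36,-0.005,20],[0.004,0.02,0.36,-0.005,20]])

```text
time_s: 5.87
tcp_pos: [0.6641, 0.1568, 0.0515]
eef_rot: [-180.0, 0.0, 154.5]
contact_force: [-0.9, 0.2, -0.9]
gripper_width: 0.0397
gripper_force: 30.0
```

Call:
step_arm(plan=[[0,0,0,0,60],[0,0,0,0,60],[0,0,0,0,60],[0,0,0,0,60],[0,0,-0.08,0,60],[0,0,-0.2,0,60],[0,0,-0.32,0,60],[0,0,-0.36,0,0],[0,0,-0.36,0,0],[0,0,-0.36,0,0],[0,0,-0.36,0,0],[0,0,-0.36,0,0]])

```text
time_s: 6.87
tcp_pos: [0.6633, 0.1565, 0.1403]
eef_rot: [-179.9, -0.1, 154.5]
contact_force: [0.2, -0.1, -0.0]
gripper_width: 0.0323
gripper_force: 0.0
```

```bash
python3 - <<'E'
from h import *
need(.663,.156,.075,154.5)
snap('wrist','w3.png')
E
```

```text
shares [-6.98164439e-05 -2.16082404e-03  2.61165265e-01] turn share -4.9501883547028075e-05 | t 6.8667 tcp [0.66333555 0.15654068 0.14029045] [-1.79919033e+02 -7.68010659e-02  1.54497030e+02] j [  29.6   24.6   -4.7   -0.   -60.8 -145.1] w 0.03230223631154044 0.0 [ 0.19831277 -0.09008257 -0.01625212]
```

View pics/w3.png

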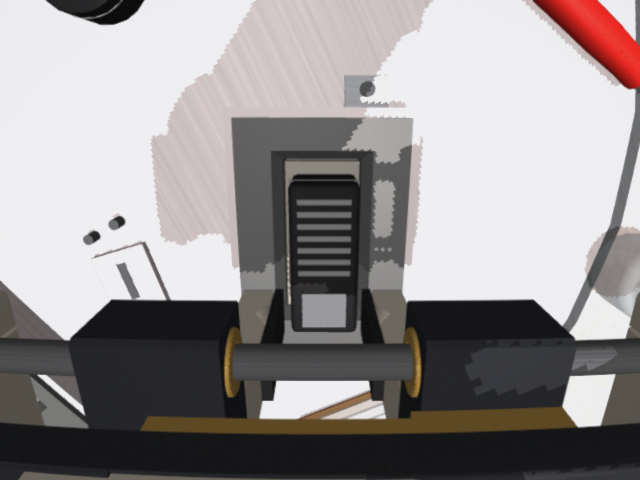

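The housing is sitting centred in the cutout on the unsunk pad, with its top at cols 289–358, rows 178–332. Next I shut the fingers and press it from above.

Call:
step_arm(plan=[[0,0,0.03,0,0],[0,0,0.06,0,0],[0,0,0.09,0,0],[0,0,0.13,0,0],[0,0,0.17,0,0],[0,0,0.2,0,0],[0,0,0.22,0,0],[0,0,0.235,0,0],[0,0,0.245,0,0],[0,0,0.25,0,0],[0,0,0.255,0,0],[0,0,0.26,0,0]])

```text
time_s: 7.92
tcp_pos: [0.6643, 0.1569, 0.0769]
eef_rot: [180.0, 0.0, 154.5]
contact_force: [-0.0, -0.4, -0.3]
gripper_width: 0.0005
gripper_force: 0.0
```

Call:
step_arm(plan=[[0,0,0.004,0,0],[0,0,0.008,0,0],[0,0,0.012,0,0],[0,0,0.016,0,0],[0,0,0.016,0,0]])

```text
time_s: 8.33
tcp_pos: [0.6642, 0.1569, 0.0735]
eef_rot: [180.0, 0.0, 154.5]
contact_force: [-2.1, 0.3, 4.3]
gripper_width: 0.0007
gripper_force: 2.4
```

Contact at z ≈ 0.0735, as expected. I keep pressing.

Call:
step_arm(plan=[[0,0,0.004,0,0],[0,0,0.008,0,0],[0,0,0.012,0,0],[0,0,0.016,0,0],[0,0,0.02,0,0],[0,0,0.024,0,0],[0,0,0.024,0,0]])

```text
time_s: 8.92
tcp_pos: [0.6643, 0.1569, 0.0676]
eef_rot: [180.0, 0.0, 154.5]
contact_force: [-1.9, -0.3, 5.6]
gripper_width: 0.0006
gripper_force: 2.7
```

Call:
step_arm(plan=[[0,0,0.003,0,0],[0,0,0.006,0,0],[0,0,0.009,0,0],[0,0,0.011,0,0],[0,0,0.011,0,0],[0,0,0.011,0,0]])

```text
time_s: 9.42
tcp_pos: [0.6643, 0.1569, 0.0653]
eef_rot: [180.0, 0.1, 154.5]
contact_force: [-2.2, -0.0, 8.7]
gripper_width: 0.0003
gripper_force: 4.1
```

Call:
step_arm(plan=[[0,0,0.002,0,0],[0,0,0.004,0,0],[0,0,0.004,0,0]])

```text
time_s: 9.67
tcp_pos: [0.6644, 0.1569, 0.0653]
eef_rot: [179.9, 0.1, 154.5]
contact_force: [-5.5, -1.5, 13.9]
gripper_width: 0.0002
gripper_force: 6.9
```

Call:
step_arm(plan=[[0,0,0.003,0,0],[0,0,0.003,0,0],[0,0,0.003,0,0]])

```text
time_s: 9.92
tcp_pos: [0.6645, 0.1569, 0.0652]
eef_rot: [179.9, 0.1, 154.6]
contact_force: [-7.0, -0.2, 17.8]
gripper_width: 0.0003
gripper_force: 9.0
```

Call:
step_arm(plan=[[0,0,-0.03,0,0],[0,0,-0.12,0,0],[0,0,-0.26,0,0],[0,0,-0.36,0,0],[0,0,-0.36,0,0],[0,0,-0.36,0,0]])

```text
time_s: 10.42
tcp_pos: [0.6651, 0.1573, 0.1545]
eef_rot: [179.8, 0.1, 154.5]
contact_force: [-0.2, -0.4, 0.3]
gripper_width: 0.0006
gripper_force: 0.0
```

```bash
python3 - <<'E'
from h import *
need(.663,.156,.075,154.5)
snap('wrist','w4.png')
E
```

```text
shares [ 0.00604894 -0.00955609  0.31789714] turn share 0.0001719882199736844 | t 10.4167 tcp [0.66508555 0.15734343 0.15448586] [1.79798977e+02 1.49815082e-01 1.54510319e+02] j [  29.6   23.9   -3.8    0.   -62.  -145.1] w 0.0006415205388509459 0.0 [-0.186391   -0.39852933  0.2630407 ]
```

View pics/w4.png

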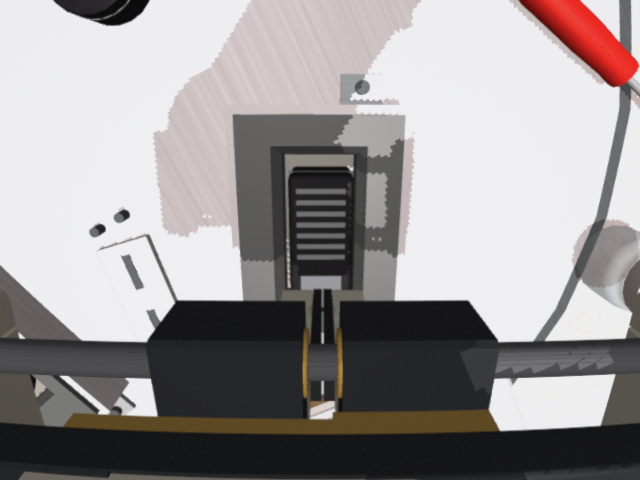

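The housing sits level and centred in the cutout, at cols 289–355 from row 168 down. Its top stopped at z ≈ 0.065, which is fully home, and the gripper is clear of it.

```bash
python3 -c "
from h import *
print(workorder.close_job())"
```

```text
the job is handed in; nothing more can be done
None
```

I set the 92 mm housing upright and lengthwise in the oblong cutout and pressed it until the foam gave no more. Its top stopped at 65 mm, so its underside is within about 1 mm of fully home. I let go, moved the gripper clear and handed the job in at about 10.5 s; no verdict came back.

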